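# Make the leak-test rig safe and release the elbow

### The job

The leak test of the pipe elbow on the rig is over: shut both air supply levers fully home, then open the vent lever fully, and only then swing the clamp arm right round to its stop so that the elbow is clear of it. Mechanical interlock rods hold each lever until its turn has come, so feel for a lever that is still blocked and do not force it; find the one that is not yet fully home. Leave the elbow seated in its saddle, and do not disturb the other things on the bench.

Things in the scene. Friction and masses are not known exactly. Their poses are not given: they have to be found in the camera images.
- supply_a_pivot (a point): Supply lever A: point on its upright turning axis, at the mid-height of its grip sleeve (110 mm above the bench). Supplies A and B are identical brass ball valves, 190 mm either side of the vent in one row, each with a filter regulator on the side away from the robot; which of them is left and which right changes from start to start.
- supply_a_grip (a point): Centre of supply lever A's black grip sleeve: a bar 85 mm long, 24 mm wide, 18 mm high (101 to 119 mm above the bench), its centre 82.5 mm from the turning axis, its tip 125 mm. All that lies under the levers (round steel disc of 48 mm radius on each axis, interlock rods, guide blocks) ends at or below 100 mm above the bench.
- supply_a_lever (a joint): Angle of lever A in rad: 0 = fully home, shut, at its stop (lever points to the rig's left, +y at rig yaw 0); 1.57 = fully open (lever points straight towards the robot). Seen from above it shuts clockwise. Turning takes about 0.35 N m (4 N at the sleeve); it stays where it is left. Starts well open, 1.0 to 1.57.
- supply_b_pivot (a point): Supply lever B: same point as for A.
- supply_b_grip (a point): Centre of supply lever B's grip sleeve, same lever and sizes as A.
- supply_b_lever (a joint): Angle of lever B, same meaning as for A. It starts shut but for the last 14 to 29 degrees (0.25 to 0.5 rad), so it is easily taken for shut.
- vent_pivot (a point): Vent lever, in the middle of the row: point on its upright turning axis at the mid-height of its sleeve (110 mm above the bench).
- vent_grip (a point): Centre of the vent lever's grip sleeve; same lever, sleeve and sizes as the supplies' (sleeve 101 to 119 mm above the bench, its centre 82.5 mm from the axis).
- vent_lever (a joint): Vent lever, rad: 0 = shut (start; lever to the rig's left), 1.57 = fully open at its stop (lever straight away from the robot). Opens clockwise seen from above. Blocked solid after 1 or 2 degrees while a supply lever is over about 6 degrees from home. Friction as the supplies', a little more in the first 10 degrees while it pushes two rods out of its notches.
- clamp_pivot (a point): Swing clamp, in front of the vent (nearest the robot): the point on the upright axis of its post, at the mid-height of the knob (167 mm above the bench).
- clamp_knob (a point): Centre of the black grip knob on the clamp arm: an upright cylinder 36 mm across, 30 mm high (152 to 182 mm above the bench), 110 mm from the post's axis, right above the rubber pad that seals the elbow's mouth. The arm under it is a steel bar 26 mm wide, 136 to 148 mm above the bench, 125 mm long from the post's axis.
- clamp_arm (a joint): Clamp arm, rad: 0 = clamped over the elbow (start; arm to the rig's right), 1.15 = swung clear, at its stop. Opens anticlockwise seen from above (from the right to away from the robot). Blocked solid after 1 or 2 degrees unless the vent lever is within about 6 degrees of fully open. Takes about 0.3 N m (3 N at the knob); stays where it is left.
- rig: The test rig: grey base plate 340 x 540 x 12 mm, fixed to the bench. Origin at the centre of its underside, x away from the robot, y to the left, z up; yaw at most 0.15 rad. In its frame (mm): vent axis x 25, y 0; supply axes x 25, y 190 and -190; clamp post x -115, y 0; elbow x -115, y -110. A round brass silencer lies behind the vent valve.
- rod_left: Interlock rod between the vent's disc and the left supply's disc: flat steel bar 8 mm wide, 100 mm long, 92 to 100 mm above the bench, sliding 7 mm. It locks the vent while the left supply is open, and that supply while the vent is open. Origin on the vent axis.
- rod_right: The same between the vent and the right supply. Origin on the vent axis.
- rod_clamp: The same between the vent and the clamp post, 50 mm long: it locks the clamp unless the vent is fully open, and the vent while the clamp is open. Origin on the vent axis.
- elbow_center (a point): The grey pipe elbow under test: 100 mm high, 36 mm outer radius, one mouth up under the clamp's pad, the other on the rig's nozzle (away from the robot); the point lies on the axis of the upright mouth, 50 mm above its foot, its foot 20 mm above the bench.
- spare_elbow_center (a point): Bystander: a second elbow, same as the one under test, standing on the bench at the near left, point 50 mm up.
- reducer_center (a point): Bystander: a black pipe reducer, 90 mm across and 120 mm high, on the bench at the left, point 60 mm up.
- leak_spray_center (a point): Bystander: a white bottle, 64 mm across and 190 mm high, at the right, point 95 mm up.
Things that resemble listed ones, but are neither listed nor needed, are in the scene too. Leave any purple look-alike of the part that bears elbow_center alone.

How it is judged:
By the outcome, as a careful person would: the job done as asked, in the order asked, and still so for the second after the job is handed in, with the robot touching nothing.
It also fails if it takes over 70 s, if anything falls off the work surface, if the arm or the gripper's body presses on something with over 40 N, if the wrist force passes 120 N, or if a joint passes its speed limit or range.

### The arm

A 6-joint arm with a two-finger parallel gripper is mounted at the origin on the work surface. World frame = base frame: x ahead of the robot, y to its left, z up, the work surface at z = 0. Lengths are in mm, angles in rad, forces in N, time in s.
With the tool pointing down it reaches from about 275 to 1000 mm from the base axis. Payload 8.4 kg.
Tool frame: the origin (TCP) lies between the finger pads; the fingertips stand r.tips_ahead ahead of it and the grasp point (between the pads) lies 6 mm ahead of it (r.tips_ahead is the distance from the TCP to the fingertips, in mm); z points along the fingers, y is the line along which they close (so a half turn about z gives the same grasp; the last joint's range is limited). The gripper opens to 85 mm and grips with 20 to 120 N. Pads are 22 mm wide; open, the fingers measure 114 mm over their backs; the gripper's body (76 mm by 85 mm) begins 54 mm behind the grasp point. The pads swing forward as they close: fully open they stand 13 mm farther back than shut.
Start: joints at [-1.292, 0.353, 1.633, -0, 1.155, -0.002], TCP at [173.201, -600.524, 256.281] pointing down, gripper open.
Joint ranges: [-2.63, 2.63], [-0.92, 2.1], [0.06, 2.66], [-1.3, 4.44], [0, 2.69], [-3.02, 3.02]. Speed limits (rad/s): [2.22, 2.22, 2.79, 3.14, 3.14, 3.14].

### API

Orientations are given as [roll, pitch, yaw] about the fixed x, y, z axes, in that order (R = Rz(yaw) Ry(pitch) Rx(roll)).
In Python, from rig import r gives the robot as it stands.
- The arm moves only by the tool carry_out, never from a script. Its arguments are lists of equal length, an entry for each row: "delta_pos": the shift along the tool's x, y, z in m, a list of three; "rot": the turn, a rotation vector about the tool's x, y, z in degrees, a list of three. A call has 1 to 8 rows; each row is the pose to reach, as a shift and turn from the pose commanded when the call began, along the tool's axes at that moment; what a row does not reach only later rows make up. A row lasts 1/8 s, in which the tool goes at most 62.5 mm and 10.7 degrees, less where a joint would pass 70% of its speed; a pose out of reach is approached as far as the arm can. A call with a gripper value outside its range is refused whole. "claw" is the finger opening in m, from 0 to 0.0854, set as the call begins (left out, the last holds). The fingers move at their own pace and stop on an object; "grip_force" is the grip in N (left out, the last holds). Time passes only in rows, so rows that repeat a pose let the fingers close. It gives the time, the measured TCP pose, the force, the opening and the grip force at its end, in the units of the state.
- r.sense(): the state, without advancing time (a new reading comes with each control period).
- r.grab_frame(name): name is "scene" or "top"; returns the picture (420x560x3 uint8, blue, green, red); there is no depth.
- r.camera_info(name): a dict with "fx", "fy", "cx", "cy" (pixels), "pose" (4x4, takes a point from camera to world coordinates). Camera axes: x right, y down, z forward; pixel columns grow to the right and rows downward; lengths in mm; the calibration is good to about 2 mm. A picture is of the moment at which its call begins. camera_info takes no time and is no camera call.
- r.sign_off(): hands the job in; it is judged then, once.
Trained networks look in the newest picture that a camera, given by its name, has taken for a name from the list of things; names that differ only in an ending like _2 or _b are one class to them, and where a whole thing is asked for, a point or a joint stands for the part that bears it (a point fixed in the world has none). Each returns a list of dicts, best first, with "p" (0 to 1); they miss things now and then, are a little off and sometimes report something else, mostly with a low value. They report only what shows in the picture. A call takes as long as a camera call. They do not tell look-alikes from the thing itself.
- r.recognise(thing, camera): "box" ([left, top, right, bottom] in pixels, round what is visible of it).
- r.cut_out(thing, camera): "mask" (420x560 bool, what is visible of it) and "box" ([left, top, right, bottom] in pixels, round what is visible of it).
The state is a dict: "clock": time; "qpos": joint angles; "qvel": joint speeds; "joint_efforts": joint torques, N m; "eef_pos": TCP position; "tcp_rot": TCP orientation; "contact_force": force on the tool from outside, world axes, zero at the start; "wrist_torque": the same for the moment, N m; "opening": opening from 0.0 (shut) to 1.0 (fully open); "grasp_force": force on a finger pad.
Only numpy, scipy, OpenCV 4.12 (cv2) and the standard library are available. Lean on these libraries where they do the work, as an engineer would, in place of code of your own. Each camera call takes 0.05 s, during which the arm holds its last target. There are 200 camera calls.

## Working session

There is one attempt and no reset: what is moved stays moved. The work goes in short steps, Python scripts to look and compute and a tool call to move; the robot and the scene stay as the last step left them, time stands still between calls to the robot, and variables do not carry over. Pictures are saved under pics/ and viewed, at most 10 in all, crops included, and the job is handed in when it is done.

Besides the shell and the picture viewer there is one more tool, called after ">>>" by a JSON object that holds its "fn" and its "kwargs", one argument or row to a line. carry_out: Moves the arm, as the interface text tells. Its arguments: {"type":"object","properties":{"delta_pos":{"type":"array","items":{"type":"array","items":{"type":"number"}}},"rot":{"type":"array","items":{"type":"array","items":{"type":"number"}}},"claw":{"type":"number"},"grip_force":{"type":"number"}},"required":["delta_pos","rot"]}

```bash
ls; mkdir -p pics; python3 - <<'E'
from rig import r
import cv2, numpy as np
s=r.sense(); print(s['clock'],s['eef_pos'],s['tcp_rot'],s['contact_force'],r.tips_ahead)
for n in ("scene","top"):
    im=r.grab_frame(n); cv2.imwrite(f"pics/{n}0.png",im)
    c=r.camera_info(n); print(n,c['fx'],c['fy'],c['cx'],c['cy'],np.round(c['pose'],3).tolist())
    for t in ("supply_a_grip","vent_grip","clamp_knob","elbow_center","rig"):
        print(t,[(np.round(d['box']).tolist(),round(d['p'],2)) for d in r.recognise(t,n)])
E
```

```text
pics
0.0 [ 173.07995654 -600.09795932  255.55725698] [-3.14021582e+00 -3.33173917e-06  2.80806460e-01] [ 0.03684891 -0.5263974  -0.19163638] 25.0
scene 474.8729474024015 474.8729474024015 281.76893828401273 204.77448451214326 [[0.19, 0.639, -0.745, 1612.58], [0.982, -0.108, 0.158, -240.762], [0.021, -0.761, -0.648, 1089.459], [0.0, 0.0, 0.0, 1.0]]
supply_a_grip [([336.0, 193.0, 364.0, 231.0], 0.66)]
vent_grip [([278.0, 221.0, 334.0, 243.0], 0.7)]
clamp_knob [([236.0, 186.0, 294.0, 215.0], 0.9)]
elbow_center [([234.0, 202.0, 259.0, 229.0], 0.83), ([210.0, 174.0, 233.0, 210.0], 0.56), ([279.0, 222.0, 332.0, 244.0], 0.24)]
rig [([197.0, 186.0, 386.0, 309.0], 0.64), ([130.0, 217.0, 159.0, 272.0], 0.31)]
top 495.4174836385821 495.4174836385821 273.80693114464736 214.71256462269716 [[-0.005, -0.993, 0.117, 296.797], [-1.0, 0.004, -0.011, 32.014], [0.01, -0.117, -0.993, 1678.395], [0.0, 0.0, 0.0, 1.0]]
supply_a_grip [([203.0, 169.0, 234.0, 220.0], 0.72)]
vent_grip [([241.0, 163.0, 292.0, 194.0], 0.61), ([128.0, 248.0, 161.0, 275.0], 0.23)]
clamp_knob [([268.0, 212.0, 328.0, 237.0], 0.97), ([198.0, 139.0, 356.0, 247.0], 0.17)]
elbow_center [([319.0, 248.0, 351.0, 279.0], 0.91), ([302.0, 200.0, 324.0, 228.0], 0.61), ([236.0, 162.0, 290.0, 196.0], 0.56), ([123.0, 177.0, 156.0, 208.0], 0.22)]
rig [([203.0, 170.0, 231.0, 221.0], 0.72)]
```

```bash
python3 - <<'E'
import cv2
a=cv2.imread("pics/top0.png")[120:300,90:410]; cv2.imwrite("pics/top0c.png",cv2.resize(a,None,fx=2.5,fy=2.5,interpolation=cv2.INTER_CUBIC))
a=cv2.imread("pics/scene0.png"); cv2.imwrite("pics/scene0c.png",cv2.resize(a,None,fx=1.4,fy=1.4))
E
```

```text
(no output)
```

View pics/top0c.png

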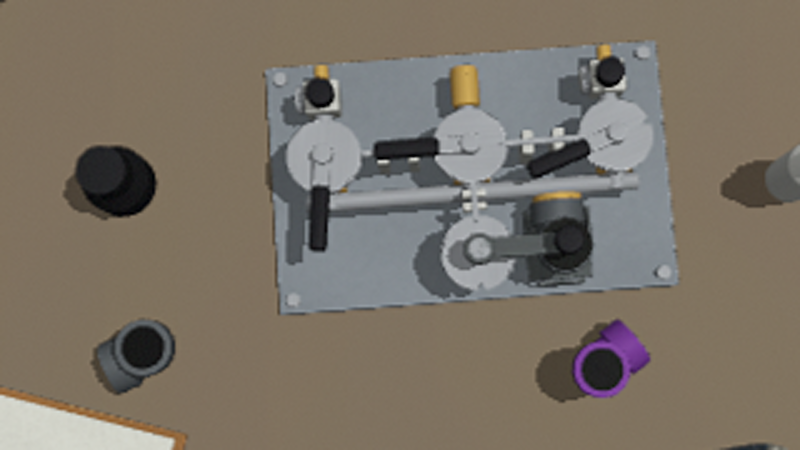

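View pics/scene0c.png

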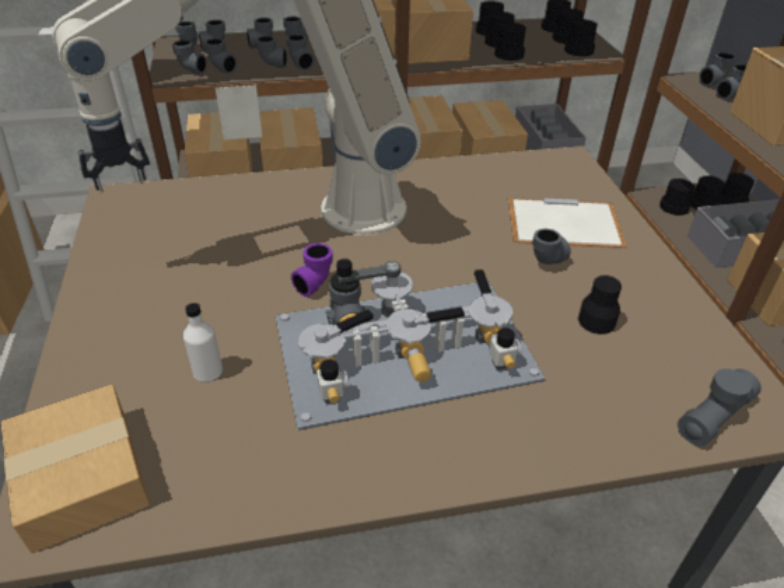

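The top picture shows the left supply, axis (219,181), with its lever towards the robot, so that is A. The right supply, axis (337,172), is slightly off home, so that is B. The vent axis is at (278,177), the clamp post at (282,219) and the knob at (318,216). The purple elbow at (331,267) is a look-alike and stays alone; the grey elbow under the knob is the one under test.

```bash
cat > h.py <<'E'
import numpy as np, json, os
from scipy.spatial.transform import Rotation as Ro
def ray(c,px,z):
    P=np.array(c['pose']); d=P[:3,:3]@[(px[0]-c['cx'])/c['fx'],(px[1]-c['cy'])/c['fy'],1]
    return (P[:3,3]+d*(z-P[2,3])/d[2])[:2]
def rot(a): return np.array([[np.cos(a),-np.sin(a)],[np.sin(a),np.cos(a)]])
def frame(): return json.load(open('rig.json'))   # x,y,yaw
def w(p):
    x,y,a=frame(); return rot(a)@np.array(p,float)+[x,y]
def plan(T,start=None):
    """T: world targets (x,y,z,yaw); prints rows relative to commanded pose; stores the last"""
    s=start if start is not None else json.load(open('cmd.json'))
    Rs=Ro.from_euler('xyz',[np.pi,0,s[3]]); dp=[];rv=[]
    for t in T:
        dp.append(np.round(Rs.inv().apply(np.array(t[:3])-s[:3])/1000,3).tolist())
        rv.append(np.round((Rs.inv()*Ro.from_euler('xyz',[np.pi,0,t[3]])).as_rotvec(degrees=True),1).tolist())
    print('delta_pos',dp,'\nrot',rv)
    e=np.array(s[:3])+Rs.apply(np.array(dp[-1])*1000); json.dump([*e,s[3]-np.radians(rv[-1][2])],open('cmd.json','w'))
E
python3 - <<'E'
from h import *; from rig import r
from scipy.optimize import least_squares
c=r.camera_info('top'); f=lambda u,v:(90+(u+.5)/2.5-.5,120+(v+.5)/2.5-.5)
pts=[((265,68),12,(170,270)),((655,41),12,(170,-270)),((677,284),12,(-170,-270)),((281,313),12,(-170,270)),
((322,153),118,(25,190)),((470,143),118,(25,0)),((617,131),118,(25,-190)),((479,247),160,(-115,0)),((570,239),182,(-115,-110))]
W=np.array([ray(c,f(*p),z) for p,z,_ in pts]); L=np.array([q for *_,q in pts],float)
s=least_squares(lambda v:(L@rot(v[2]).T+v[:2]-W).ravel(),[500,0,0],loss='soft_l1',f_scale=3)
print(s.x); print(np.round(s.fun.reshape(-1,2),1).tolist()); print(np.round(L@rot(s.x[2]).T+s.x[:2]-W,1).tolist())
json.dump(s.x.tolist(),open('rig.json','w'))
for n,a,b,p in (('A',(322,190),(318,250),(25,190)),('B',(587,148),(530,168),(25,-190)),('V',(437,147),(376,150),(25,0))):
    d=[ray(c,f(*q),119) for q in (a,b)]; v=rot(-s.x[2])@(d[1]-d[0]); m=rot(-s.x[2])@(d[1]-w(p))
    print(n,'angle from left toward robot',np.degrees(np.arctan2(-v[0],v[1])),np.degrees(np.arctan2(-m[0],m[1])),np.hypot(*m))
E
```

```text
[5.78201759e+02 6.48420401e-01 6.98972615e-02]
[[0.5, 0.3], [1.2, -0.5], [-1.0, -2.3], [-1.8, 2.6], [0.2, 0.4], [1.0, 0.1], [-0.8, -0.7], [-0.1, -0.2], [0.7, 0.4]]
[[0.5, 0.3], [1.2, -0.5], [-1.0, -2.3], [-1.8, 2.6], [0.2, 0.4], [1.0, 0.1], [-0.8, -0.7], [-0.1, -0.2], [0.7, 0.4]]
A angle from left toward robot 82.69371987738987 84.39003105306665 124.93313376779224
B angle from left toward robot 15.330295579879683 18.6264344897969 122.48819252787298
V angle from left toward robot -1.312576855677484 0.7281897228006785 120.52931815448011
```

Rig pose: (578, 1), yaw 0.07. Lever A is about 84° open and B about 18° from home. I'll push the levers with closed fingers, B first.

```bash
cat >> h.py <<'E'
PIV=dict(L=(25,190),R=(25,-190),V=(25,0)); 
def lev(k,th,off,z,r=90,half=0):
    """pose of the closed fingers behind lever k at angle th (deg from rig-left towards robot)"""
    t=np.radians(th); u=np.array([-np.sin(t),np.cos(t)]); n=np.array([np.cos(t),np.sin(t)])
    return [*w(np.array(PIV[k])+r*u-off*n),z,t+frame()[2]+half*np.pi]
def lerp(a,b,n): return [list(np.array(a)+(np.array(b)-a)*i/n) for i in range(1,n+1)]
E
python3 - <<'E'
from h import *
s=[173.2,-600.5,256.3,.281]; b=lev('R',18.5,35,245); T=lerp(s,b,13); print(b)
plan(T[:8],s); plan(T[8:]+lerp(b,lev('R',18.5,35,200),3))
plan(lerp(lev('R',18.5,35,200),lev('R',18.5,35,131),6))
E
```

```text
[np.float64(549.6272233737008), np.float64(-117.39200280269043), 245, np.float64(0.392783173145456)]
delta_pos [[0.038, -0.028, 0.001], [0.076, -0.055, 0.002], [0.114, -0.083, 0.003], [0.153, -0.111, 0.003], [0.191, -0.138, 0.004], [0.229, -0.166, 0.005], [0.267, -0.194, 0.006], [0.305, -0.221, 0.007]] 
rot [[0.0, 0.0, -0.5], [-0.0, 0.0, -1.0], [0.0, 0.0, -1.5], [0.0, 0.0, -2.0], [0.0, 0.0, -2.5], [-0.0, 0.0, -3.0], [-0.0, 0.0, -3.4], [-0.0, 0.0, -3.9]]
delta_pos [[0.04, -0.025, 0.001], [0.08, -0.05, 0.002], [0.12, -0.075, 0.003], [0.16, -0.1, 0.003], [0.2, -0.125, 0.004], [0.2, -0.125, 0.019], [0.2, -0.125, 0.034], [0.2, -0.125, 0.049]] 
rot [[0.0, 0.0, -0.5], [0.0, 0.0, -1.0], [0.0, 0.0, -1.5], [0.0, 0.0, -2.0], [0.0, 0.0, -2.5], [0.0, 0.0, -2.5], [0.0, 0.0, -2.5], [0.0, 0.0, -2.5]]
delta_pos [[-0.0, -0.0, 0.012], [-0.0, -0.0, 0.023], [-0.0, -0.0, 0.035], [-0.0, -0.0, 0.046], [-0.0, -0.0, 0.058], [-0.0, -0.0, 0.069]] 
rot [[0.0, 0.0, -0.0], [0.0, 0.0, -0.0], [0.0, 0.0, -0.0], [0.0, 0.0, -0.0], [0.0, 0.0, -0.0], [0.0, 0.0, -0.0]]
```

>>> {"fn": "carry_out", "kwargs": {
  "delta_pos": [
    [0.038,-0.028,0.001],
    [0.076,-0.055,0.002],
    [0.114,-0.083,0.003],
    [0.153,-0.111,0.003],
    [0.191,-0.138,0.004],
    [0.229,-0.166,0.005],
    [0.267,-0.194,0.006],
    [0.305,-0.221,0.007]
  ],
  "rot": [
    [0,0,-0.5],
    [0,0,-1],
    [0,0,-1.5],
    [0,0,-2],
    [0,0,-2.5],
    [0,0,-3],
    [0,0,-3.4],
    [0,0,-3.9]
  ],
  "claw": 0,
  "grip_force": 40
}}

```text
clock: 1.6
eef_pos: [405.8, -302.4, 249.5]
tcp_rot: [3.141, -0.0, 0.349]
contact_force: [-0.4, -0.8, -0.3]
opening: 0.0
grasp_force: 0.0
```

>>> {"fn": "carry_out", "kwargs": {
  "delta_pos": [
    [0.04,-0.025,0.001],
    [0.08,-0.05,0.002],
    [0.12,-0.075,0.003],
    [0.16,-0.1,0.003],
    [0.2,-0.125,0.004],
    [0.2,-0.125,0.019],
    [0.2,-0.125,0.034],
    [0.2,-0.125,0.049]
  ],
  "rot": [
    [0,0,-0.5],
    [0,0,-1],
    [0,0,-1.5],
    [0,0,-2],
    [0,0,-2.5],
    [0,0,-2.5],
    [0,0,-2.5],
    [0,0,-2.5]
  ]
}}

```text
clock: 2.6
eef_pos: [549.2, -118.6, 199.0]
tcp_rot: [-3.141, 0.001, 0.391]
contact_force: [-0.3, 0.0, -0.8]
opening: -0.001
grasp_force: 0.0
```

```bash
python3 - <<'E'
from h import *; from rig import r
s=r.sense(); print(r.tips_ahead,s['clock'],s['eef_pos'],s['tcp_rot'],s['contact_force'],s['opening'],s['qpos'],json.load(open('cmd.json')))
E
```

```text
25.0 2.6 [ 549.2330048  -118.62586938  198.97155497] [-3.14114472e+00  9.95887491e-04  3.91402787e-01] [-0.27467596  0.02354018 -0.80199696] -0.0008687566896576987 [-2.15273627e-01  3.19185065e-01  1.82354580e+00 -2.37445733e-04
  9.99935352e-01  9.64248548e-01] [550.1361489421475, -117.72048114500866, 131.29999999999995, 0.3927010721276371]
```

>>> {"fn": "carry_out", "kwargs": {
  "delta_pos": [
    [0,0,0.012],
    [0,0,0.023],
    [0,0,0.035],
    [0,0,0.046],
    [0,0,0.058],
    [0,0,0.069],
    [0,0,0.069]
  ],
  "rot": [
    [0,0,0],
    [0,0,0],
    [0,0,0],
    [0,0,0],
    [0,0,0],
    [0,0,0],
    [0,0,0]
  ]
}}

```text
clock: 3.48
eef_pos: [549.7, -117.7, 130.3]
tcp_rot: [-3.141, 0.001, 0.393]
contact_force: [0.3, 0.3, 0.9]
opening: -0.001
grasp_force: 0.0
```

```bash
python3 - <<'E'
from h import *; from rig import r; import cv2
im=r.grab_frame('scene'); c=r.camera_info('scene'); P=np.linalg.inv(c['pose'])
def px(p):
    q=P[:3,:3]@p+P[:3,3]; return (round(float(c['cx']+c['fx']*q[0]/q[2]),1),round(float(c['cy']+c['fy']*q[1]/q[2]),1))
e=r.sense()['eef_pos']
for t in (0,25,38): print(t,px(e-[0,0,t]))
cv2.imwrite('pics/s1.png',cv2.resize(im[150:270,180:380],None,fx=4,fy=4,interpolation=cv2.INTER_CUBIC))
b=[lev('R',a,24,131) for a in (14,10,6,2,0)]; plan([lev('R',18.5,24,131)]+b)
E
```

```text
0 (248.3, 217.0)
25 (248.5, 223.1)
38 (248.7, 226.2)
delta_pos [[0.011, -0.0, 0.0], [0.018, -0.002, 0.0], [0.024, -0.003, 0.0], [0.031, -0.004, 0.0], [0.037, -0.004, 0.0], [0.04, -0.003, 0.0]] 
rot [[0.0, 0.0, -0.0], [-0.0, -0.0, 4.5], [-0.0, -0.0, 8.5], [-0.0, -0.0, 12.5], [-0.0, -0.0, 16.5], [-0.0, -0.0, 18.5]]
```

View pics/s1.png

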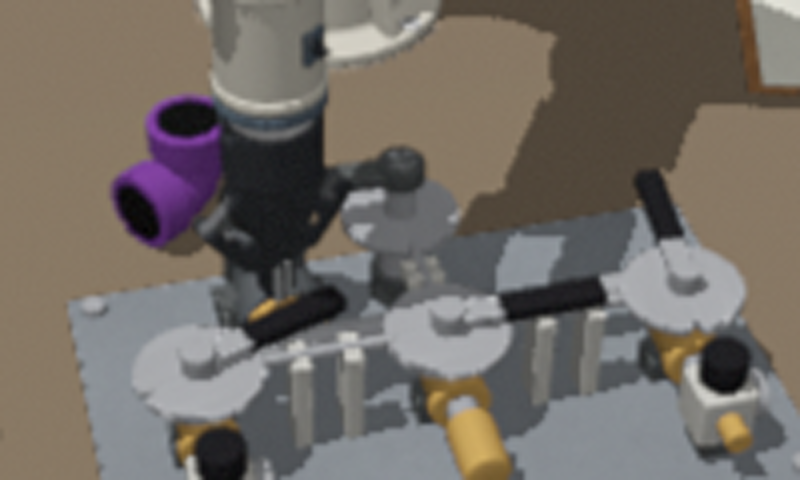

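The closed fingers stand behind B's sleeve at about (285,290) in the crop, clear of everything. I push B home in small steps.

>>> {"fn": "carry_out", "kwargs": {
  "delta_pos": [
    [0.006,0,0],
    [0.011,0,0],
    [0.018,-0.002,0],
    [0.024,-0.003,0],
    [0.031,-0.004,0],
    [0.035,-0.004,0],
    [0.037,-0.004,0]
  ],
  "rot": [
    [0,0,0],
    [0,0,0],
    [0,0,4.5],
    [0,0,8.5],
    [0,0,12.5],
    [0,0,15],
    [0,0,16.5]
  ]
}}

```text
clock: 4.4
eef_pos: [582.7, -100.1, 131.4]
tcp_rot: [3.141, 0.001, 0.104]
contact_force: [-3.7, -2.8, 1.0]
opening: 0.001
grasp_force: 1.9
```

>>> {"fn": "carry_out", "kwargs": {
  "delta_pos": [
    [0.002,0,0],
    [0.003,0,0],
    [0.003,0,0]
  ],
  "rot": [
    [0,0,1],
    [0,0,2],
    [0,0,2]
  ]
}}

```text
clock: 4.78
eef_pos: [585.6, -99.3, 131.2]
tcp_rot: [-3.141, 0.001, 0.069]
contact_force: [-4.6, 2.9, 1.6]
opening: -0.002
grasp_force: 2.1
```

>>> {"fn": "carry_out", "kwargs": {
  "delta_pos": [
    [0.002,0,0],
    [0.002,0,0]
  ],
  "rot": [
    [0,0,0],
    [0,0,0]
  ]
}}

```text
clock: 5.03
eef_pos: [585.8, -99.3, 131.0]
tcp_rot: [-3.141, 0.005, 0.07]
contact_force: [-13.1, 1.1, 7.2]
opening: 0.001
grasp_force: 5.8
```

>>> {"fn": "carry_out", "kwargs": {
  "delta_pos": [
    [0.002,0,0],
    [0.002,0,0]
  ],
  "rot": [
    [0,0,0],
    [0,0,0]
  ]
}}

```text
clock: 5.28
eef_pos: [585.9, -99.3, 130.7]
tcp_rot: [-3.14, 0.008, 0.07]
contact_force: [-18.5, 0.3, 11.4]
opening: 0.003
grasp_force: 9.1
```

```bash
python3 - <<'E'
from h import *
s=[550.14,-117.72,131.3,.3927]
def adv(s,d,dr):
    R=Ro.from_euler('xyz',[np.pi,0,s[3]]); return [*(np.array(s[:3])+R.apply(np.array(d)*1e3)),s[3]-np.radians(dr)]
s=adv(s,[.037,-.004,0],16.5); s=adv(s,[.007,0,0],2); print(s)
R=Ro.from_euler('xyz',[np.pi,0,s[3]]); b=[*(np.array(s[:3])-R.apply([20,0,0])),131.3,s[3]]; b=b[:2]+b[3:]
up=b[:2]+[230,b[3]]; a=lev('L',84.4,36,230)
plan(lerp(s,b,2)+lerp(b,up,3),s)
T=lerp(up,a,9); plan(T[:8]); plan(T[8:]+lerp(a,lev('L',84.4,36,131),5))
E
```

```text
[np.float64(589.7544451730078), np.float64(-99.13345925156958), np.float64(131.3), np.float64(0.06981408838104902)]
delta_pos [[-0.01, -0.0, -0.0], [-0.02, -0.0, -0.0], [-0.02, 0.0, -0.033], [-0.02, 0.0, -0.066], [-0.02, 0.0, -0.099]] 
rot [[0.0, 0.0, 0.0], [0.0, 0.0, 0.0], [0.0, 0.0, 0.0], [0.0, 0.0, 0.0], [0.0, 0.0, 0.0]]
delta_pos [[-0.006, -0.029, 0.0], [-0.012, -0.059, 0.0], [-0.018, -0.088, 0.0], [-0.023, -0.117, 0.0], [-0.029, -0.146, 0.0], [-0.035, -0.176, 0.0], [-0.041, -0.205, 0.0], [-0.047, -0.234, 0.0]] 
rot [[0.0, 0.0, -9.4], [0.0, 0.0, -18.8], [0.0, 0.0, -28.1], [0.0, 0.0, -37.5], [-0.0, 0.0, -46.9], [0.0, 0.0, -56.3], [-0.0, 0.0, -65.6], [-0.0, 0.0, -75.0]]
delta_pos [[0.027, -0.013, 0.0], [0.027, -0.013, 0.02], [0.027, -0.013, 0.04], [0.027, -0.013, 0.06], [0.027, -0.013, 0.079], [0.027, -0.013, 0.099]] 
rot [[0.0, 0.0, -9.4], [0.0, 0.0, -9.4], [0.0, 0.0, -9.4], [0.0, 0.0, -9.4], [0.0, 0.0, -9.4], [0.0, 0.0, -9.4]]
```

>>> {"fn": "carry_out", "kwargs": {
  "delta_pos": [
    [-0.01,0,0],
    [-0.02,0,0],
    [-0.02,0,-0.033],
    [-0.02,0,-0.066],
    [-0.02,0,-0.099]
  ],
  "rot": [
    [0,0,0],
    [0,0,0],
    [0,0,0],
    [0,0,0],
    [0,0,0]
  ]
}}

```text
clock: 5.9
eef_pos: [570.1, -100.9, 231.5]
tcp_rot: [3.141, -0.001, 0.07]
contact_force: [0.5, 0.3, -1.6]
opening: -0.001
grasp_force: 0.0
```

>>> {"fn": "carry_out", "kwargs": {
  "delta_pos": [
    [-0.006,-0.029,0],
    [-0.012,-0.059,0],
    [-0.018,-0.088,0],
    [-0.023,-0.117,0],
    [-0.029,-0.146,0],
    [-0.035,-0.176,0],
    [-0.041,-0.205,0],
    [-0.047,-0.234,0]
  ],
  "rot": [
    [0,0,-9.4],
    [0,0,-18.8],
    [0,0,-28.1],
    [0,0,-37.5],
    [0,0,-46.9],
    [0,0,-56.3],
    [0,0,-65.6],
    [0,0,-75]
  ]
}}

```text
clock: 6.9
eef_pos: [506.8, 130.4, 230.5]
tcp_rot: [3.14, -0.001, 1.384]
contact_force: [0.1, -0.0, -0.4]
opening: -0.004
grasp_force: 0.0
```

>>> {"fn": "carry_out", "kwargs": {
  "delta_pos": [
    [0.027,-0.013,0],
    [0.027,-0.013,0.02],
    [0.027,-0.013,0.04],
    [0.027,-0.013,0.06],
    [0.027,-0.013,0.079],
    [0.027,-0.013,0.099],
    [0.027,-0.013,0.099]
  ],
  "rot": [
    [0,0,-9.4],
    [0,0,-9.4],
    [0,0,-9.4],
    [0,0,-9.4],
    [0,0,-9.4],
    [0,0,-9.4],
    [0,0,-9.4]
  ]
}}

```text
clock: 7.78
eef_pos: [498.5, 158.1, 130.3]
tcp_rot: [-3.14, 0.0, 1.543]
contact_force: [-0.4, -0.8, -0.6]
opening: 0.003
grasp_force: 0.0
```

```bash
python3 - <<'E'
from h import *
T=[lev('L',84.4,24,131)]+[lev('L',a,24,131) for a in (78,72,65,58,51,44,37)]; plan(T)
plan([lev('L',a,24,131) for a in (30,23,16,10,5,2)]); print(lev('L',2,24,131),lev('L',0,23,131))
E
```

```text
delta_pos [[0.012, -0.0, 0.0], [0.022, -0.002, 0.0], [0.032, -0.003, 0.0], [0.043, -0.003, 0.0], [0.054, -0.001, 0.0], [0.065, 0.002, 0.0], [0.076, 0.006, 0.0], [0.086, 0.011, 0.0]] 
rot [[0.0, 0.0, -0.0], [0.0, -0.0, 6.4], [-0.0, -0.0, 12.4], [0.0, -0.0, 19.4], [0.0, -0.0, 26.4], [0.0, -0.0, 33.4], [0.0, -0.0, 40.4], [0.0, -0.0, 47.4]]
delta_pos [[0.011, -0.002, 0.0], [0.023, -0.003, 0.0], [0.034, -0.002, 0.0], [0.044, -0.001, 0.0], [0.051, 0.001, 0.0], [0.056, 0.003, 0.0]] 
rot [[0.0, -0.0, 7.0], [0.0, -0.0, 14.0], [0.0, -0.0, 21.0], [-0.0, -0.0, 27.0], [0.0, -0.0, 32.0], [0.0, -0.0, 35.0]]
[np.float64(556.5876417914839), np.float64(278.9259726804358), 131, np.float64(0.10480384656639163)] [np.float64(560.6415741008333), np.float64(280.1043917481831), 131, np.float64(0.06989726152650505)]
```

>>> {"fn": "carry_out", "kwargs": {
  "delta_pos": [
    [0.012,0,0],
    [0.022,-0.002,0],
    [0.032,-0.003,0],
    [0.043,-0.003,0],
    [0.054,-0.001,0],
    [0.065,0.002,0],
    [0.076,0.006,0],
    [0.086,0.011,0]
  ],
  "rot": [
    [0,0,0],
    [0,0,6.4],
    [0,0,12.4],
    [0,0,19.4],
    [0,0,26.4],
    [0,0,33.4],
    [0,0,40.4],
    [0,0,47.4]
  ]
}}

```text
clock: 8.78
eef_pos: [512.6, 244.5, 132.2]
tcp_rot: [3.141, 0.0, 0.712]
contact_force: [-0.8, -5.7, -0.0]
opening: -0.003
grasp_force: 2.1
```

>>> {"fn": "carry_out", "kwargs": {
  "delta_pos": [
    [0.011,-0.002,0],
    [0.023,-0.003,0],
    [0.034,-0.002,0],
    [0.044,-0.001,0],
    [0.051,0.001,0],
    [0.056,0.003,0]
  ],
  "rot": [
    [0,0,7],
    [0,0,14],
    [0,0,21],
    [0,0,27],
    [0,0,32],
    [0,0,35]
  ]
}}

```text
clock: 9.52
eef_pos: [556.3, 279.4, 132.1]
tcp_rot: [-3.141, 0.001, 0.102]
contact_force: [-3.9, -0.8, 1.2]
opening: 0.004
grasp_force: 2.2
```

>>> {"fn": "carry_out", "kwargs": {
  "delta_pos": [
    [0.002,0,0],
    [0.004,0,0],
    [0.004,0,0]
  ],
  "rot": [
    [0,0,1],
    [0,0,2],
    [0,0,2]
  ]
}}

```text
clock: 9.9
eef_pos: [558.3, 279.8, 131.9]
tcp_rot: [-3.141, 0.004, 0.07]
contact_force: [-12.0, 3.2, 7.2]
opening: 0.001
grasp_force: 6.4
```

>>> {"fn": "carry_out", "kwargs": {
  "delta_pos": [
    [0.002,0,0],
    [0.002,0,0]
  ],
  "rot": [
    [0,0,0],
    [0,0,0]
  ]
}}

```text
clock: 10.15
eef_pos: [558.5, 279.8, 131.8]
tcp_rot: [-3.141, 0.008, 0.07]
contact_force: [-20.8, 2.8, 11.3]
opening: -0.001
grasp_force: 10.0
```

```bash
python3 - <<'E'
from h import *
s=lev('L',2,24,131.3); s=[s[0]+6,s[1],s[2],.07]
b=[s[0]-20,s[1],131.3,.07]; up=[*b[:2],215,.07]; v=lev('V',0,37,215,half=1); d=lev('V',0,37,131,half=1)
plan(lerp(s,b,2)+lerp(b,up,3),s)
T=lerp(up,v,18); plan(T[:8]);plan(T[8:16]);plan(T[16:]+lerp(v,d,5)); print(d)
plan([lev('V',a,o,131,half=1) for a,o in ((0,30),(0,24),(-1,24),(-1,24))])
E
```

```text
delta_pos [[-0.01, -0.001, -0.0], [-0.02, -0.001, -0.0], [-0.02, -0.001, -0.028], [-0.02, -0.001, -0.056], [-0.02, -0.001, -0.084]] 
rot [[0.0, 0.0, 0.0], [0.0, 0.0, 0.0], [0.0, 0.0, 0.0], [0.0, 0.0, 0.0], [0.0, 0.0, 0.0]]
delta_pos [[0.0, 0.01, 0.0], [0.001, 0.021, 0.0], [0.001, 0.031, 0.0], [0.001, 0.042, 0.0], [0.001, 0.052, 0.0], [0.001, 0.063, 0.0], [0.002, 0.074, 0.0], [0.002, 0.084, 0.0]] 
rot [[0.0, 0.0, -10.0], [0.0, 0.0, -20.0], [0.0, 0.0, -30.0], [0.0, 0.0, -40.0], [-0.0, 0.0, -50.0], [-0.0, 0.0, -60.0], [-0.0, 0.0, -70.0], [0.0, 0.0, -80.0]]
delta_pos [[-0.01, 0.002, 0.0], [-0.021, 0.004, 0.0], [-0.031, 0.006, 0.0], [-0.042, 0.008, 0.0], [-0.052, 0.01, 0.0], [-0.062, 0.012, 0.0], [-0.073, 0.014, 0.0], [-0.083, 0.016, 0.0]] 
rot [[0.0, 0.0, -10.0], [-0.0, 0.0, -20.0], [-0.0, 0.0, -30.0], [0.0, 0.0, -40.0], [0.0, 0.0, -50.0], [-0.0, 0.0, -60.0], [0.0, 0.0, -70.0], [-0.0, 0.0, -80.0]]
delta_pos [[-0.004, -0.01, 0.0], [-0.008, -0.02, 0.0], [-0.008, -0.02, 0.017], [-0.008, -0.02, 0.034], [-0.008, -0.02, 0.051], [-0.008, -0.02, 0.068], [-0.008, -0.02, 0.084]] 
rot [[0.0, 0.0, -10.0], [0.0, 0.0, -20.0], [0.0, 0.0, -20.0], [0.0, 0.0, -20.0], [0.0, 0.0, -20.0], [0.0, 0.0, -20.0], [0.0, 0.0, -20.0]]
[np.float64(559.9454279887947), np.float64(89.59057235286815), 131, np.float64(3.211489915116298)]
delta_pos [[-0.007, 0.0, 0.0], [-0.013, 0.0, 0.0], [-0.015, 0.001, 0.0], [-0.015, 0.001, 0.0]] 
rot [[-0.0, -0.0, 0.0], [-0.0, -0.0, 0.0], [0.0, -0.0, 1.0], [0.0, -0.0, 1.0]]
```

>>> {"fn": "carry_out", "kwargs": {
  "delta_pos": [
    [-0.01,-0.001,0],
    [-0.02,-0.001,0],
    [-0.02,-0.001,-0.028],
    [-0.02,-0.001,-0.056],
    [-0.02,-0.001,-0.084]
  ],
  "rot": [
    [0,0,0],
    [0,0,0],
    [0,0,0],
    [0,0,0],
    [0,0,0]
  ]
}}

```text
clock: 10.78
eef_pos: [542.8, 278.7, 216.5]
tcp_rot: [-3.141, -0.001, 0.07]
contact_force: [0.3, 0.3, 0.5]
opening: -0.003
grasp_force: 0.0
```

>>> {"fn": "carry_out", "kwargs": {
  "delta_pos": [
    [0,0.01,0],
    [0.001,0.021,0],
    [0.001,0.031,0],
    [0.001,0.042,0],
    [0.001,0.052,0],
    [0.001,0.063,0],
    [0.002,0.074,0],
    [0.002,0.084,0]
  ],
  "rot": [
    [0,0,-10],
    [0,0,-20],
    [0,0,-30],
    [0,0,-40],
    [0,0,-50],
    [0,0,-60],
    [0,0,-70],
    [0,0,-80]
  ]
}}

```text
clock: 11.78
eef_pos: [550.8, 194.7, 215.6]
tcp_rot: [3.14, -0.0, 1.472]
contact_force: [0.2, 0.2, -0.3]
opening: -0.002
grasp_force: 0.0
```

>>> {"fn": "carry_out", "kwargs": {
  "delta_pos": [
    [-0.01,0.002,0],
    [-0.021,0.004,0],
    [-0.031,0.006,0],
    [-0.042,0.008,0],
    [-0.052,0.01,0],
    [-0.062,0.012,0],
    [-0.073,0.014,0],
    [-0.083,0.016,0]
  ],
  "rot": [
    [0,0,-10],
    [0,0,-20],
    [0,0,-30],
    [0,0,-40],
    [0,0,-50],
    [0,0,-60],
    [0,0,-70],
    [0,0,-80]
  ]
}}

```text
clock: 12.78
eef_pos: [558.0, 110.4, 215.7]
tcp_rot: [3.141, 0.001, 2.868]
contact_force: [-0.1, 0.5, 0.9]
opening: -0.004
grasp_force: 0.0
```

```bash
python3 - <<'E'
from h import *; from rig import r; import cv2
im=r.grab_frame('top'); cv2.imwrite('pics/t2.png',cv2.resize(im[130:260,180:380],None,fx=4,fy=4,interpolation=cv2.INTER_CUBIC))
s=r.sense(); print(s['eef_pos'],s['tcp_rot'],s['qpos'][5],s['contact_force'])
E
```

```text
[558.02686307 109.49078848 215.61964132] [-3.14135939e+00  1.35676849e-03  2.87678569e+00] -1.1139485754083411 [ 1.08354145 -1.20393538  0.05745954]
```

View pics/t2.png

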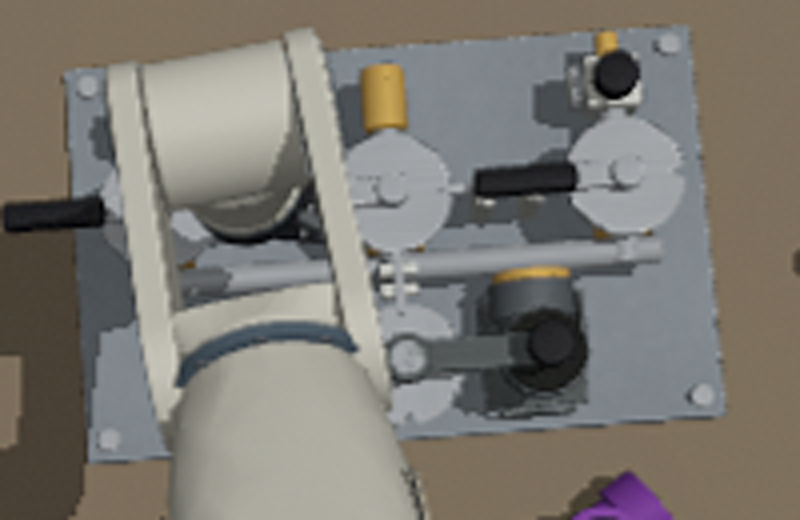

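Both supply levers lie along the row: A's sleeve at (52,214), B's at (527,180) in the crop. Next is the vent.

>>> {"fn": "carry_out", "kwargs": {
  "delta_pos": [
    [-0.004,-0.01,0],
    [-0.008,-0.02,0],
    [-0.008,-0.02,0.017],
    [-0.008,-0.02,0.034],
    [-0.008,-0.02,0.051],
    [-0.008,-0.02,0.068],
    [-0.008,-0.02,0.084],
    [-0.008,-0.02,0.084]
  ],
  "rot": [
    [0,0,-10],
    [0,0,-20],
    [0,0,-20],
    [0,0,-20],
    [0,0,-20],
    [0,0,-20],
    [0,0,-20],
    [0,0,-20]
  ]
}}

```text
clock: 13.82
eef_pos: [559.0, 89.3, 129.7]
tcp_rot: [-3.141, -0.003, -3.072]
contact_force: [-1.3, -0.6, 0.2]
opening: -0.003
grasp_force: 0.0
```

>>> {"fn": "carry_out", "kwargs": {
  "delta_pos": [
    [-0.007,0,0],
    [-0.013,0,0],
    [-0.015,0.001,0],
    [-0.015,0.001,0]
  ],
  "rot": [
    [0,0,0],
    [0,0,0],
    [0,0,1],
    [0,0,1]
  ]
}}

```text
clock: 14.32
eef_pos: [574.7, 91.2, 131.5]
tcp_rot: [-3.141, -0.001, -3.09]
contact_force: [-4.0, -1.3, 2.2]
opening: 0.001
grasp_force: 1.9
```

```bash
python3 - <<'E'
from h import *
plan([lev('V',a,24,131,half=1) for a in (-3,-5,-7,-9)])
plan([lev('V',a,24,131,half=1) for a in (-14,-20,-27,-34,-41,-48,-55,-62)])
plan([lev('V',a,24,131,half=1) for a in (-68,-74,-79,-83,-86,-88)])
print(lev('V',-88,24,131,half=1), lev('V',-90,24,131,half=1))
E
```

```text
delta_pos [[-0.003, 0.001, 0.0], [-0.006, 0.001, 0.0], [-0.009, 0.002, 0.0], [-0.012, 0.002, 0.0]] 
rot [[-0.0, -0.0, 2.0], [0.0, -0.0, 4.0], [0.0, -0.0, 6.0], [0.0, -0.0, 8.0]]
delta_pos [[-0.008, 0.002, 0.0], [-0.018, 0.003, 0.0], [-0.029, 0.003, 0.0], [-0.041, 0.002, 0.0], [-0.052, -0.001, 0.0], [-0.062, -0.005, 0.0], [-0.072, -0.01, 0.0], [-0.082, -0.016, 0.0]] 
rot [[-0.0, -0.0, 5.0], [0.0, -0.0, 11.0], [0.0, -0.0, 18.0], [-0.0, -0.0, 25.0], [-0.0, -0.0, 32.0], [-0.0, -0.0, 39.0], [0.0, -0.0, 46.0], [-0.0, -0.0, 53.0]]
delta_pos [[-0.01, 0.002, 0.0], [-0.019, 0.003, 0.0], [-0.028, 0.003, 0.0], [-0.034, 0.002, 0.0], [-0.039, 0.002, 0.0], [-0.042, 0.001, 0.0]] 
rot [[0.0, -0.0, 6.0], [0.0, -0.0, 12.0], [0.0, -0.0, 17.0], [-0.0, -0.0, 21.0], [0.0, -0.0, 24.0], [0.0, -0.0, 26.0]]
[np.float64(690.1362020107185), np.float64(35.67783228085121), 131, np.float64(1.6756001733612882)] [np.float64(691.2447807183644), np.float64(32.62145815231175), 131, np.float64(1.6406935883214016)]
```

>>> {"fn": "carry_out", "kwargs": {
  "delta_pos": [
    [-0.003,0.001,0],
    [-0.006,0.001,0],
    [-0.009,0.002,0],
    [-0.012,0.002,0]
  ],
  "rot": [
    [0,0,2],
    [0,0,4],
    [0,0,6],
    [0,0,8]
  ]
}}

```text
clock: 14.82
eef_pos: [586.7, 94.2, 131.3]
tcp_rot: [3.141, -0.0, 3.052]
contact_force: [-4.0, 1.3, 1.1]
opening: -0.0
grasp_force: 2.2
```

The vent turns freely, so neither supply is holding it.

>>> {"fn": "carry_out", "kwargs": {
  "delta_pos": [
    [-0.008,0.002,0],
    [-0.018,0.003,0],
    [-0.029,0.003,0],
    [-0.041,0.002,0],
    [-0.052,-0.001,0],
    [-0.062,-0.005,0],
    [-0.072,-0.01,0],
    [-0.082,-0.016,0]
  ],
  "rot": [
    [0,0,5],
    [0,0,11],
    [0,0,18],
    [0,0,25],
    [0,0,32],
    [0,0,39],
    [0,0,46],
    [0,0,53]
  ]
}}

```text
clock: 15.82
eef_pos: [667.1, 71.2, 131.0]
tcp_rot: [-3.141, -0.001, 2.124]
contact_force: [-4.3, 2.7, 0.8]
opening: 0.002
grasp_force: 2.1
```

>>> {"fn": "carry_out", "kwargs": {
  "delta_pos": [
    [-0.01,0.002,0],
    [-0.019,0.003,0],
    [-0.028,0.003,0],
    [-0.034,0.002,0],
    [-0.039,0.002,0],
    [-0.042,0.001,0]
  ],
  "rot": [
    [0,0,6],
    [0,0,12],
    [0,0,17],
    [0,0,21],
    [0,0,24],
    [0,0,26]
  ]
}}

```text
clock: 16.58
eef_pos: [690.9, 36.3, 131.2]
tcp_rot: [3.14, -0.001, 1.673]
contact_force: [0.4, 4.8, -3.2]
opening: 0.002
grasp_force: 2.1
```

>>> {"fn": "carry_out", "kwargs": {
  "delta_pos": [
    [-0.002,0,0],
    [-0.004,0,0],
    [-0.004,0,0]
  ],
  "rot": [
    [0,0,1],
    [0,0,2],
    [0,0,2]
  ]
}}

```text
clock: 16.95
eef_pos: [691.4, 33.8, 131.5]
tcp_rot: [3.139, -0.003, 1.64]
contact_force: [2.3, 11.9, -3.9]
opening: 0.003
grasp_force: 5.8
```

>>> {"fn": "carry_out", "kwargs": {
  "delta_pos": [
    [-0.002,0,0],
    [-0.002,0,0]
  ],
  "rot": [
    [0,0,0],
    [0,0,0]
  ]
}}

```text
clock: 17.2
eef_pos: [691.4, 33.6, 131.5]
tcp_rot: [3.139, -0.005, 1.64]
contact_force: [2.3, 19.2, -3.4]
opening: 0.006
grasp_force: 9.8
```

```bash
cat >> h.py <<'E'
def clamp(ph,off,z,r=110):
    t=np.radians(ph); u=np.array([np.sin(t),-np.cos(t)]); n=np.array([np.cos(t),np.sin(t)])
    return [*w(np.array([-115,0])+r*u-off*n),z,t+frame()[2]]
E
python3 - <<'E'
from h import *
s=lev('V',-88,24,131.2,half=1); y=s[3]-np.radians(2); s=[s[0],s[1]-6,131.2,y]
b=[s[0],s[1]+20,131.2,y]; up=[*b[:2],232,y]; c=clamp(0,45,232)
plan(lerp(s,b,2)+lerp(b,up,3),s)
T=lerp(up,c,9); plan(T[:8]); plan(T[8:]+lerp(c,clamp(0,45,182),3)+[clamp(0,45,182)]); print(c)
plan([clamp(0,38,182),clamp(0,30,182),clamp(1,30,182),clamp(3,30,182),clamp(5,30,182)])
plan([clamp(a,30,182) for a in (10,16,22,28,34,40,46,52)])
plan([clamp(a,30,182) for a in (56,60,62.5,64.5)])
E
```

```text
delta_pos [[0.01, 0.001, 0.0], [0.02, 0.001, 0.0], [0.02, 0.001, -0.034], [0.02, 0.001, -0.067], [0.02, 0.001, -0.101]] 
rot [[0.0, 0.0, 0.0], [0.0, 0.0, 0.0], [0.0, 0.0, 0.0], [0.0, 0.0, 0.0], [0.0, 0.0, 0.0]]
delta_pos [[-0.017, -0.03, 0.0], [-0.034, -0.061, 0.0], [-0.05, -0.091, 0.0], [-0.067, -0.122, 0.0], [-0.084, -0.152, 0.0], [-0.101, -0.183, 0.0], [-0.118, -0.214, 0.0], [-0.134, -0.244, 0.0]] 
rot [[0.0, -0.0, 10.0], [0.0, -0.0, 20.0], [-0.0, -0.0, 30.0], [0.0, -0.0, 40.0], [0.0, -0.0, 50.0], [0.0, -0.0, 60.0], [0.0, -0.0, 70.0], [0.0, -0.0, 80.0]]
delta_pos [[-0.033, 0.012, 0.0], [-0.033, 0.012, 0.017], [-0.033, 0.012, 0.034], [-0.033, 0.012, 0.05], [-0.033, 0.012, 0.05]] 
rot [[0.0, -0.0, 10.0], [0.0, -0.0, 10.0], [0.0, -0.0, 10.0], [0.0, -0.0, 10.0], [0.0, -0.0, 10.0]]
[np.float64(426.27488924923694), np.float64(-120.25743710415865), 232, np.float64(0.06989726152650505)]
delta_pos [[0.007, -0.0, 0.0], [0.015, -0.0, 0.0], [0.017, 0.0, 0.0], [0.021, 0.001, 0.0], [0.024, 0.002, 0.0]] 
rot [[0.0, 0.0, -0.0], [0.0, 0.0, -0.0], [0.0, 0.0, -1.0], [-0.0, 0.0, -3.0], [0.0, 0.0, -5.0]]
delta_pos [[0.01, 0.002, 0.0], [0.022, 0.004, 0.0], [0.034, 0.004, 0.0], [0.046, 0.003, 0.0], [0.058, 0.001, 0.0], [0.069, -0.003, 0.0], [0.08, -0.007, 0.0], [0.09, -0.013, 0.0]] 
rot [[0.0, 0.0, -5.0], [0.0, 0.0, -11.0], [0.0, 0.0, -17.0], [0.0, 0.0, -23.0], [0.0, 0.0, -29.0], [0.0, 0.0, -35.0], [0.0, 0.0, -41.0], [0.0, 0.0, -47.0]]
delta_pos [[0.008, 0.002, 0.0], [0.016, 0.003, 0.0], [0.021, 0.004, 0.0], [0.025, 0.004, 0.0]] 
rot [[-0.0, 0.0, -4.0], [0.0, 0.0, -8.0], [0.0, 0.0, -10.5], [-0.0, 0.0, -12.5]]
```

>>> {"fn": "carry_out", "kwargs": {
  "delta_pos": [
    [0.01,0.001,0],
    [0.02,0.001,0],
    [0.02,0.001,-0.034],
    [0.02,0.001,-0.067],
    [0.02,0.001,-0.101]
  ],
  "rot": [
    [0,0,0],
    [0,0,0],
    [0,0,0],
    [0,0,0],
    [0,0,0]
  ]
}}

```text
clock: 17.82
eef_pos: [690.3, 49.7, 233.4]
tcp_rot: [3.141, 0.001, 1.64]
contact_force: [1.0, -0.3, 0.1]
opening: 0.002
grasp_force: 0.0
```

>>> {"fn": "carry_out", "kwargs": {
  "delta_pos": [
    [-0.017,-0.03,0],
    [-0.034,-0.061,0],
    [-0.05,-0.091,0],
    [-0.067,-0.122,0],
    [-0.084,-0.152,0],
    [-0.101,-0.183,0],
    [-0.118,-0.214,0],
    [-0.134,-0.244,0]
  ],
  "rot": [
    [0,0,10],
    [0,0,20],
    [0,0,30],
    [0,0,40],
    [0,0,50],
    [0,0,60],
    [0,0,70],
    [0,0,80]
  ]
}}

```text
clock: 18.82
eef_pos: [455.3, -101.6, 232.6]
tcp_rot: [3.141, -0.0, 0.238]
contact_force: [-0.6, -0.0, 0.2]
opening: 0.001
grasp_force: 0.0
```

>>> {"fn": "carry_out", "kwargs": {
  "delta_pos": [
    [-0.033,0.012,0],
    [-0.033,0.012,0.017],
    [-0.033,0.012,0.034],
    [-0.033,0.012,0.05],
    [-0.033,0.012,0.05]
  ],
  "rot": [
    [0,0,10],
    [0,0,10],
    [0,0,10],
    [0,0,10],
    [0,0,10]
  ]
}}

```text
clock: 19.45
eef_pos: [426.4, -120.4, 181.7]
tcp_rot: [-3.141, 0.002, 0.07]
contact_force: [-0.5, -1.0, -0.0]
opening: -0.003
grasp_force: 0.0
```

>>> {"fn": "carry_out", "kwargs": {
  "delta_pos": [
    [0.007,0,0],
    [0.015,0,0],
    [0.017,0,0],
    [0.021,0.001,0],
    [0.024,0.002,0]
  ],
  "rot": [
    [0,0,0],
    [0,0,0],
    [0,0,-1],
    [0,0,-3],
    [0,0,-5]
  ]
}}

```text
clock: 20.08
eef_pos: [451.2, -120.5, 182.2]
tcp_rot: [-3.141, 0.0, 0.159]
contact_force: [-3.0, 1.2, 0.9]
opening: 0.0
grasp_force: 1.4
```

>>> {"fn": "carry_out", "kwargs": {
  "delta_pos": [
    [0.01,0.002,0],
    [0.022,0.004,0],
    [0.034,0.004,0],
    [0.046,0.003,0],
    [0.058,0.001,0],
    [0.069,-0.003,0],
    [0.08,-0.007,0],
    [0.09,-0.013,0]
  ],
  "rot": [
    [0,0,-5],
    [0,0,-11],
    [0,0,-17],
    [0,0,-23],
    [0,0,-29],
    [0,0,-35],
    [0,0,-41],
    [0,0,-47]
  ]
}}

```text
clock: 21.08
eef_pos: [538.6, -94.1, 182.1]
tcp_rot: [3.141, 0.0, 0.982]
contact_force: [-1.4, -2.7, -1.4]
opening: -0.004
grasp_force: 1.6
```

>>> {"fn": "carry_out", "kwargs": {
  "delta_pos": [
    [0.008,0.002,0],
    [0.016,0.003,0],
    [0.021,0.004,0],
    [0.025,0.004,0]
  ],
  "rot": [
    [0,0,-4],
    [0,0,-8],
    [0,0,-10.5],
    [0,0,-12.5]
  ]
}}

```text
clock: 21.58
eef_pos: [555.7, -75.4, 182.2]
tcp_rot: [3.141, 0.0, 1.197]
contact_force: [0.6, -2.4, -3.1]
opening: -0.002
grasp_force: 1.5
```

>>> {"fn": "carry_out", "kwargs": {
  "delta_pos": [
    [0.002,0,0],
    [0.004,0,0],
    [0.004,0,0]
  ],
  "rot": [
    [0,0,0],
    [0,0,-1],
    [0,0,-1]
  ]
}}

```text
clock: 21.95
eef_pos: [557.0, -71.5, 182.5]
tcp_rot: [3.141, -0.0, 1.213]
contact_force: [0.7, -0.8, -0.4]
opening: -0.001
grasp_force: 0.7
```

>>> {"fn": "carry_out", "kwargs": {
  "delta_pos": [
    [0.002,0,0],
    [0.002,0,0]
  ],
  "rot": [
    [0,0,0],
    [0,0,0]
  ]
}}

```text
clock: 22.2
eef_pos: [557.2, -71.0, 182.5]
tcp_rot: [3.141, 0.002, 1.213]
contact_force: [-2.4, -9.6, 1.4]
opening: -0.002
grasp_force: 5.2
```

>>> {"fn": "carry_out", "kwargs": {
  "delta_pos": [
    [0.002,0,0],
    [0.003,0,0],
    [0.003,0,0]
  ],
  "rot": [
    [0,0,0],
    [0,0,0],
    [0,0,0]
  ]
}}

```text
clock: 22.58
eef_pos: [557.3, -70.7, 182.5]
tcp_rot: [3.142, 0.007, 1.214]
contact_force: [-6.5, -23.6, 3.0]
opening: -0.003
grasp_force: 12.7
```

>>> {"fn": "carry_out", "kwargs": {
  "delta_pos": [
    [-0.01,0,0],
    [-0.025,0,0],
    [-0.03,0,-0.03],
    [-0.03,0,-0.07],
    [-0.03,0,-0.1]
  ],
  "rot": [
    [0,0,0],
    [0,0,0],
    [0,0,0],
    [0,0,0],
    [0,0,0]
  ]
}}

```text
clock: 23.2
eef_pos: [548.0, -95.2, 283.9]
tcp_rot: [3.141, -0.001, 1.212]
contact_force: [0.4, 0.6, 0.1]
opening: 0.001
grasp_force: 0.0
```

>>> {"fn": "carry_out", "kwargs": {
  "delta_pos": [
    [-0.04,0,0],
    [-0.08,0,0],
    [-0.12,0,0],
    [-0.16,0,0],
    [-0.2,0,0],
    [-0.24,0,0],
    [-0.28,0,0],
    [-0.28,0,0]
  ],
  "rot": [
    [0,0,0],
    [0,0,0],
    [0,0,0],
    [0,0,0],
    [0,0,0],
    [0,0,0],
    [0,0,0],
    [0,0,0]
  ]
}}

```text
clock: 24.2
eef_pos: [448.8, -359.3, 282.2]
tcp_rot: [3.141, -0.0, 1.21]
contact_force: [-0.0, -0.0, 0.8]
opening: 0.001
grasp_force: 0.0
```

```bash
python3 - <<'E'
from rig import r; import cv2
im=r.grab_frame('top'); cv2.imwrite('pics/t3.png',cv2.resize(im[120:300,100:420],None,fx=2.5,fy=2.5,interpolation=cv2.INTER_CUBIC))
E
```

```text
(no output)
```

View pics/t3.png

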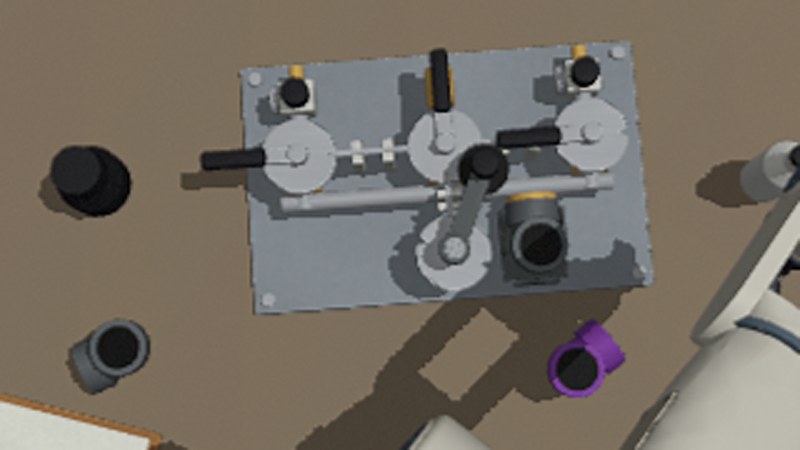

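The levers of A at (233,158) and B at (528,137) lie along the row, and the vent lever at (440,80) points straight away. The clamp knob at (485,163) is at its stop, the elbow at (538,243) is clear and seated, and the other things are unmoved.

```bash
python3 -c "
from rig import r
print(r.sense()['contact_force']); print(r.sign_off())"
```

```text
[-0.61019575  0.48333956 -0.55134851]
the job is handed in; nothing more can be done
None
```

The job is handed in at about 24 s: supplies B and then A shut to their stops, the vent fully open, then the clamp swung to its stop; the last picture shows the elbow still seated and the other things where they were.

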